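# Lay the coffee board for two

### The arm

A 7-joint arm with a two-finger parallel gripper is mounted at the origin on a cart in front of the work surface, level with it; the furniture and walls round the work are solid. World frame = base frame: x ahead of the robot, y to its left, z up, the work surface at z = 0. Lengths are in m, angles in rad, forces in N, time in s.
With the tool pointing down it reaches from about 0.35 to 0.9 m from the base axis. Payload 8.1 kg.
Tool frame: the origin (TCP) lies midway between the tips of the shut fingers; the grasp point (between the pads) lies 19 mm behind it; z points along the fingers, y is the line along which they close (so a half turn about z gives the same grasp; the last joint's range is limited). The gripper opens to 92 mm and grips with 3 to 60 N. Pads are 19 mm wide; open, the fingers measure 130 mm over their backs; the gripper's body (75 mm by 190 mm) begins 47 mm behind the grasp point.
Start: joints at [1.234, 0.434, 0.025, 1.573, -0.012, 1.134, -0.075], TCP at [0.145, -0.608, 0.2] pointing down, gripper open.
Joint ranges: [-2.62, 2.62], [-0.44, 2.09], [-1.27, 1.32], [0.08, 2.57], [-1.32, 4.46], [0.12, 2], [-2.74, 2.74]. Speed limits (rad/s): [2.22, 2.22, 3.01, 3.01, 3.14, 3.14, 3.14].

### API

Orientations are given as a rotation vector (axis times angle).
In Python, from cell import readout, get_image, calibration, ticket gives the robot as it stands. The module is installed in compiled form; this text tells all that it offers.
- The arm moves only by the tool move_arm, never from a script. Its argument "series" is a list of rows, each a list of 6 numbers: the shift along the world's x, y, z as a fraction of full scale, then the turn, a rotation vector about the world's x, y, z as a fraction of full scale. A call has 1 to 5 rows; each row is the pose to reach, as a shift and turn from the pose commanded when the call began; what a row does not reach only later rows make up. Full scale, the value 1, is 0.75 m for a shift and 60 degrees for a turn. A row lasts 1/10 s, in which the tool goes at most 50 mm and 8.59 degrees, less where a joint would pass 70% of its speed; a pose out of reach is approached as far as the arm can. A call with a number of a shift or a turn outside -1 to 1 is refused whole. A call with a gripper value outside its range is refused whole. "claw" is the opening, from -1 (shut) to 1 (fully open), so that 0 is half open, set as the call begins (left out, the last holds). The fingers move at their own pace and stop on an object; "squeeze" is the grip in N (left out, the last holds). Time passes only in rows, so rows that repeat a pose let the fingers close. It gives the time, the measured TCP pose, the force, the opening and the grip force at its end, in the units of the state.
- readout.observe(): the state, without advancing time (a new reading comes with each control period).
- get_image(name): name is "side" or "top" or "wrist"; returns (picture, depth): 420x560x3 uint8, red, green, blue; 420x560 float32, m along the optical axis (not along the pixel's ray), 0 where there is no reading.
- calibration(name): a dict with "fx", "fy", "cx", "cy" (pixels), "view" (4x4, takes a point from world to camera coordinates); the wrist camera has in their place "mount" (4x4, takes a point from camera to tool coordinates, whose origin is the TCP and whose axes are the flange's). Camera axes: x right, y down, z forward; pixel columns grow to the right and rows downward; lengths in m; the calibration is good to about 2 mm. A picture is of the moment at which its call begins: read the wrist's pose just before it. calibration takes no time and is no camera call.
- ticket.sign_off(): hands the job in; it is judged then, once.
The state is a dict: "clock": time; "joints": joint angles; "dq": joint speeds; "joint_efforts": joint torques, N m; "position": TCP position; "ee_rot": TCP orientation; "force": force on the tool from outside, world axes, zero at the start; "ft_torque": the same for the moment, N m; "width": opening from 0.0 (shut) to 1.0 (fully open); "gripper_force": force on a finger pad.
Only numpy, scipy, OpenCV 4.12 (cv2) and the standard library are available. Lean on these libraries where they do the work, as an engineer would, in place of code of your own. Each camera call takes 0.05 s, during which the arm holds its last target. There are 200 camera calls.

### The job

Lay coffee for two: stand one espresso cup in each end well of the wooden coffee board (either cup at either end), both handles pointing straight out over the board's front edge, the long edge nearest you, and the little sugar bowl in the middle well between them. Lay the teaspoon flat on the worktop a finger's breadth in front of that edge, parallel to it and centred on the sugar bowl. Knock nothing over, and leave the milk pitcher, the canister and the tamper where they stand.

Things in the scene. Friction and masses are not known exactly. Their poses are not given: they have to be found in the camera images.
- coffee_board: oak board fixed on the worktop, 92 mm deep (x), 284 long (y), 18 thick, a brass loop at each end (21 mm further). Origin: centre of its underside; x points away from the front edge (long edge nearest the robot), y to its left end. Three equal round wells in its top at y = +95, 0, -95 mm, x = 0: 62 mm across, cork-lined, 6 deep (floor 12 mm above the worktop).
- white_cup: cream-white espresso cup, upright, open; body 64 mm across at the rim, 50 high, narrowing to a 45 mm foot; 0.14 kg. Origin: underside level, middle of the whole outline with handle: the body's centre lies 13.5 mm along +y from it, the handle points along -y to 46 mm, 12 thick, 15 to 48 mm up. Grip it across the body along its x, pads 30 to 40 mm above the underside.
- dark_cup: dark espresso cup, upright, open; body 64 mm across at the rim, 50 high, narrowing to a 45 mm foot; 0.14 kg. Origin: underside level, middle of the whole outline with handle: the body's centre lies 11.5 mm along +y from it, the handle points along -y to 43 mm, 14 thick, 15 to 50 mm up. Grip it like the white cup.
- sugar_bowl: little yellow pinch bowl, the sugar bowl: round, 52 mm across at the rim, 18 high, foot 34 mm across, open, 60 g. Origin: centre of its underside, z up. Grip it across its outside, fingertips 8 mm or more above its underside, so that they stay above the board's top as it goes into a well.
- teaspoon: steel teaspoon lying on the worktop, 132 mm long (x), 26 mm wide (y), 9 mm high. Origin: underside, at the middle of its length; x points along the spoon. About 20 g. Either end may point either way. Grip it across its width at the middle. It starts at the right, near a table lamp and a tall fridge that closes off the worktop's right end.
- milk_pitcher: bystander: pale steaming pitcher with a handle, 74 x 98 mm, 98 mm high, at the left beyond the work. Origin: underside.
- sugar_canister: bystander: black lidded canister, 77 mm across, 100 mm high, at the back, where a wall cabinet hangs 0.47 m above the worktop. Origin: centre of the underside.
- tamper: bystander: coffee tamper with steel base and walnut grip, 54 mm across, 81 mm high, at the left. Origin: centre of the underside.
Not all that is in view belongs to the job. Leave any pink look-alike of the dark_cup alone.

How it is judged:
At the end, for the whole second after the job is handed in: A cup upright on the floor of each end well (11 mm), handle to the front edge within 0.35 rad; bowl upright on the middle well's floor (15 mm); spoon flat on the worktop, its middle 15 to 55 mm before the edge, within 20 mm of the board's middle, parallel within 0.2 rad; all at rest (((x of white_cup in the frame of coffee_board between -0.024 and -0.002 m and y of white_cup in the frame of coffee_board between 0.083 and 0.107 m and z of each of white_cup, dark_cup in the frame of coffee_board below 0.015 m and angle between each of white_cup, dark_cup's own z axis and vertical below 0.1 rad and angle between the y axis of each of white_cup, dark_cup and the x axis of coffee_board, either way round below 0.35 rad and x of dark_cup in the frame of coffee_board between -0.024 and -0.002 m and y of dark_cup in the frame of coffee_board between -0.107 and -0.083 m) or (x of white_cup in the frame of coffee_board between -0.024 and -0.002 m and y of white_cup in the frame of coffee_board between -0.107 and -0.083 m and z of each of white_cup, dark_cup in the frame of coffee_board below 0.015 m and angle between each of white_cup, dark_cup's own z axis and vertical below 0.1 rad and angle between the y axis of each of white_cup, dark_cup and the x axis of coffee_board, either way round below 0.35 rad and x of dark_cup in the frame of coffee_board between -0.024 and -0.002 m and y of dark_cup in the frame of coffee_board between 0.083 and 0.107 m)) and x of sugar_bowl in the frame of coffee_board between -0.015 and 0.015 m and y of sugar_bowl in the frame of coffee_board between -0.015 and 0.015 m and z of sugar_bowl in the frame of coffee_board below 0.015 m and angle between sugar_bowl's own z axis and vertical below 0.1 rad and x of teaspoon in the frame of coffee_board between -0.101 and -0.061 m and y of teaspoon in the frame of coffee_board between -0.02 and 0.02 m and z of teaspoon in the frame of coffee_board below 0.006 m and angle between teaspoon's own z axis and vertical below 0.15 rad and angle between the x axis of teaspoon and the y axis of coffee_board, either way round below 0.2 rad and linear speed of each of white_cup, dark_cup, sugar_bowl, teaspoon below 0.02 m/s); the robot touches nothing.
It fails at once if the milk pitcher is moved (distance of milk_pitcher from where it was at the start of the episode above 0.025 m).
It fails at once if the sugar canister is moved (distance of sugar_canister from where it was at the start of the episode above 0.025 m).
It fails at once if the tamper is moved (distance of tamper from where it was at the start of the episode above 0.025 m).
It fails at once if a cup or the sugar bowl is knocked over (angle between any of white_cup, dark_cup, sugar_bowl's own z axis and vertical above 0.7 rad).
It also fails if it takes over 102 s, if anything falls off the work surface, if the arm or the gripper's body presses on something with over 40 N, if the wrist force passes 120 N, or if a joint passes its speed limit or range.

## Working session

There is one attempt and no reset: what is moved stays moved. The work goes in short steps, Python scripts to look and compute and a tool call to move; the robot and the scene stay as the last step left them, time stands still between calls to the robot, and variables do not carry over. Pictures are saved under pics/ and viewed, at most 14 in all, crops included, and the job is handed in when it is done.

Besides the shell and the picture viewer there is one more tool, called after ">>>" as name(argument=value, ...), one argument or row to a line, values as JSON. move_arm: Moves the arm, as the interface text tells. Shift numbers are shares of 0.75 m and turn numbers shares of 60 degrees, none past 1 either way. Its arguments: {"type":"object","properties":{"series":{"type":"array"},"claw":{"type":"number"},"squeeze":{"type":"number"}},"required":["series"]}

```bash
mkdir -p pics
python3 - <<'E'
from cell import readout,get_image,calibration
import cv2,numpy as np
s=readout.observe();print({k:np.round(v,3) for k,v in s.items()})
for n in("side","top"):
    im,d=get_image(n);np.savez(f"pics/{n}0.npz",im=im,d=d);cv2.imwrite(f"pics/{n}0.png",im[:,:,::-1])
    c=calibration(n);print(n,{k:np.round(v,4).tolist() for k,v in c.items()})
print({k:np.round(v,4).tolist() for k,v in calibration("wrist").items()})
E
```

```text
{'clock': np.float64(0.0), 'joints': array([ 1.234,  0.435,  0.025,  1.574, -0.012,  1.134, -0.075]), 'dq': array([ 0.   , -0.   ,  0.   ,  0.001,  0.001, -0.002, -0.   ]), 'joint_efforts': array([-1.0000e-03, -6.6784e+01,  9.8500e-01, -3.1445e+01, -6.1000e-02,
        4.3000e-02,  0.0000e+00]), 'position': array([ 0.145, -0.607,  0.2  ]), 'ee_rot': array([-3.119e+00, -3.660e-01,  1.000e-03]), 'force': array([0.082, 0.636, 0.44 ]), 'ft_torque': array([-0.017,  0.024, -0.036]), 'gripper_force': np.float64(0.0), 'width': np.float64(1.0)}
side {'fx': 406.0857, 'fy': 406.0857, 'cx': 278.6267, 'cy': 204.7993, 'view': [[0.9739, -0.2267, -0.007, -0.3936], [-0.092, -0.3666, -0.9258, 0.1968], [0.2073, 0.9023, -0.3779, 0.5621], [0.0, 0.0, 0.0, 1.0]]}
top {'fx': 390.9762, 'fy': 390.9762, 'cx': 282.5668, 'cy': 206.3563, 'view': [[0.0105, -0.9999, 0.0048, 0.2823], [-0.9956, -0.0109, -0.0926, 0.4523], [0.0926, -0.0038, -0.9957, 0.897], [0.0, 0.0, 0.0, 1.0]]}
{'fx': 293.9984, 'fy': 293.9984, 'cx': 281.2949, 'cy': 214.589, 'mount': [[0.0003, -0.9646, -0.2637, 0.0719], [1.0, 0.0, 0.0009, -0.0005], [-0.0008, -0.2637, 0.9646, -0.185], [0.0, 0.0, 0.0, 1.0]]}
```

View pics/top0.png

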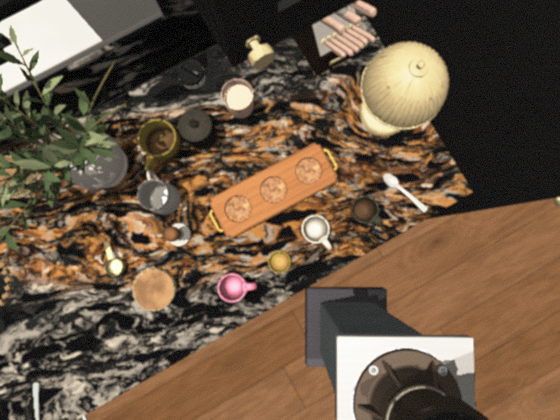

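View pics/side0.png

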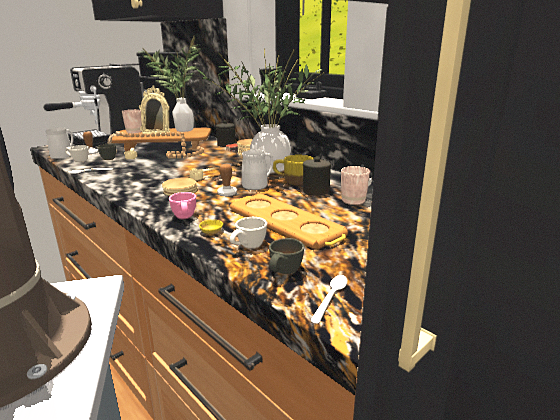

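The top view shows the board wells at about (237,208), (273,190) and (309,171). The white cup is at (316,229) with its handle to the lower right, the dark cup at (365,210), the bowl at (279,262), the spoon from (388,178) to (427,210), and the pink decoy at (234,288). The side view confirms this, with the dark cup's handle at its left.

```bash
cat > h.py <<'E'
import numpy as np,cv2
from cell import readout,get_image,calibration
from scipy.spatial.transform import Rotation as R
def pts(cal,d,view=None):
    "world point for each pixel from depth"
    V=np.array(cal["view"]) if view is None else view
    v,u=np.indices(d.shape)
    P=np.stack([(u-cal["cx"])/cal["fx"]*d,(v-cal["cy"])/cal["fy"]*d,d,np.ones_like(d)],-1)
    return (P@np.linalg.inv(V).T)[...,:3]
def ray(cal,uv,z,view=None):
    "pixels onto plane z"
    V=np.array(cal["view"]) if view is None else view
    I=np.linalg.inv(V);uv=np.atleast_2d(uv).astype(float)
    D=np.c_[(uv[:,0]-cal["cx"])/cal["fx"],(uv[:,1]-cal["cy"])/cal["fy"],np.ones(len(uv))]@I[:3,:3].T
    o=I[:3,3];return o+D*((z-o[2])/D[:,2])[:,None]
def wview():
    s=readout.observe();T=np.eye(4);T[:3,:3]=R.from_rotvec(s["ee_rot"]).as_matrix();T[:3,3]=s["position"]
    return np.linalg.inv(T@np.array(calibration("wrist")["mount"]))
E
python3 - <<'E'
from h import *
f=np.load("pics/top0.npz");im,d=f["im"],f["d"];c=calibration("top")
P=pts(c,d)
for n,p in dict(table=(340,270),boardtop=(255,199),wellR=(309,171),wellM=(273,190),wellL=(237,208),bowl=(279,262),spoon=(405,192)).items(): print(n,np.round(P[p[1],p[0]],3))
print("wells",np.round(ray(c,[(309,171),(273,190),(237,208)],.012),3).tolist())
hsv=cv2.cvtColor(im,cv2.COLOR_RGB2HSV)
X=P
# height segmentation in the work area
def seg(n,box,zlo,zhi):
    x0,y0,x1,y1=box;m=np.zeros(d.shape,np.uint8);m[y0:y1,x0:x1]=1
    m&=((P[...,2]>zlo)&(P[...,2]<zhi)&(d>0)).astype(np.uint8)
    k,l,st,ce=cv2.connectedComponentsWithStats(m)
    i=1+np.argmax(st[1:,4]);q=P[l==i]
    r=cv2.minAreaRect(q[:,:2].astype(np.float32)*1000)
    print(n,st[i].tolist(),"mean",q.mean(0).round(3),"zmax",q[:,2].max().round(3),"rect",np.round(r[0]),np.round(r[1]),round(r[2],1))
    return l==i
seg("board",(195,130,350,250),.01,.03)
seg("white",(295,205,340,257),.025,.07)
seg("dark",(340,185,390,240),.025,.07)
seg("bowl",(255,240,300,285),.006,.04)
seg("spoon",(375,165,440,220),.003,.03)
cv2.imwrite("pics/z.png",np.vstack([cv2.resize(im[180:280,250:450,::-1],(800,400),interpolation=cv2.INTER_CUBIC)]))
E
```

```text
table [ 0.24   0.011 -0.918]
boardtop [0.466 0.352 0.02 ]
wellR [0.535 0.225 0.015]
wellM [0.489 0.31  0.014]
wellL [0.445 0.395 0.011]
bowl [0.319 0.294 0.003]
spoon [ 0.488 -0.005  0.008]
wells [[0.536, 0.225, 0.012], [0.489, 0.31, 0.012], [0.445, 0.395, 0.012]]
board [209, 143, 129, 95, 5742] mean [0.488 0.311 0.016] zmax 0.024 rect [490. 310.] [110. 324.] 29.2
white [301, 215, 31, 36, 328] mean [0.391 0.205 0.043] zmax 0.054 rect [387. 212.] [84. 63.] 8.1
dark [350, 196, 33, 31, 346] mean [0.438 0.09  0.043] zmax 0.054 rect [435.  99.] [77. 63.] 14.6
bowl [268, 251, 22, 22, 208] mean [0.32  0.295 0.013] zmax 0.023 rect [321. 295.] [49. 49.] 1.0
spoon [383, 174, 45, 37, 256] mean [0.494 0.002 0.006] zmax 0.012 rect [485.  -4.] [132.  25.] 46.9
```

View pics/z.png

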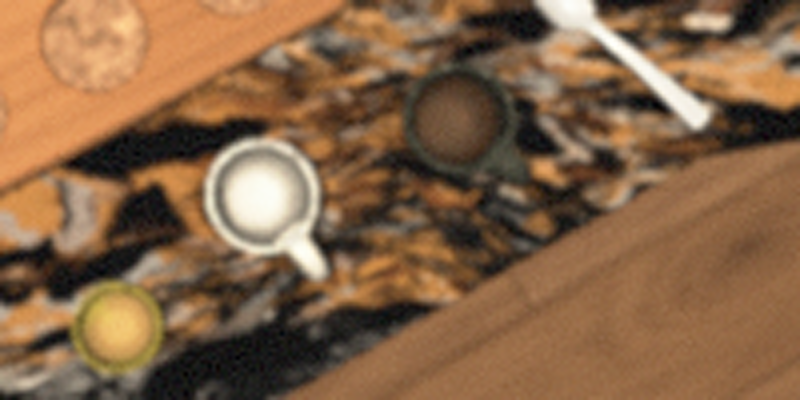

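The crop shows the white cup body at about (315.5,229) with its handle tip at (330,248). The dark cup body is at about (365,210) with its tip at (380,224). Next I turn these into poses and check for obstacles on the travel route.

Run:
```python
from h import *
f=np.load("pics/top0.npz");im,d=f["im"],f["d"];c=calibration("top")
for n,b,t in(("white",(315.5,229),(330,248)),("dark",(365,209.8),(380,223.8))):
    B=ray(c,b,.05)[0];T=ray(c,t,.042)[0];print(n,B.round(3),"handle heading",np.degrees(np.arctan2(*(T-B)[1::-1])).round(1))
print("bowl",ray(c,(279,261.8),.018).round(3))
print("pitcher/tamper/canister",ray(c,[(158,195),(180,235)],.09).round(3).tolist())
w=ray(c,[(309,171),(237,208)],.012);print("yaw",np.degrees(np.arctan2(*(w[1]-w[0])[1::-1])).round(1)-90)
for n in("side","top"):
    g=np.load(f"pics/{n}0.npz");P=pts(calibration(n),g["d"])[g["d"]>0]
    q=P[(P[:,2]>.05)&(P[:,1]<.1)&(P[:,0]<.75)&(np.hypot(P[:,0],P[:,1])>.3)&(P[:,1]>-1.2)]
    # occupied 10cm cells
    k,ct=np.unique(np.floor(q[:,:2]*10).astype(int),axis=0,return_counts=True)
    print(n,[(a.tolist(),int(e),q[(np.floor(q[:,:2]*10)==a).all(1)][:,2].min().round(2)) for a,e in zip(k,ct) if e>15])
```

```text
white [0.396 0.212 0.05 ] handle heading -141.5
dark [0.441 0.1   0.05 ] handle heading -131.0
bowl [[0.32  0.294 0.018]]
pitcher/tamper/canister [[0.465, 0.558, 0.09], [0.379, 0.507, 0.09]]
yaw 28.099999999999994
side [([4, -3], 43466, np.float64(0.05)), ([4, -2], 901, np.float64(0.05)), ([4, 0], 26, np.float64(0.05)), ([5, -4], 17430, np.float64(0.07)), ([5, -3], 15308, np.float64(0.05))]
top [([4, -3], 51, np.float64(0.08)), ([4, -2], 2062, np.float64(0.05)), ([4, 0], 37, np.float64(0.05)), ([5, -2], 6114, np.float64(0.05)), ([5, 0], 47, np.float64(0.16)), ([6, -2], 1616, np.float64(0.05)), ([6, -1], 8131, np.float64(0.05)), ([6, 0], 3501, np.float64(0.16)), ([7, -1], 3024, np.float64(0.16)), ([7, 0], 846, np.float64(0.18))]
```

>>> move_arm(
  series=[
    [0.14, 0.277, 0, 0, 0, 0],
    [0.14, 0.277, 0, 0, 0, 0],
    [0.14, 0.277, 0, 0, 0, 0],
    [0.14, 0.277, 0, 0, 0, 0],
    [0.14, 0.277, 0, 0, 0, 0],
  ],
  claw=1,
  squeeze=15,
)

```text
clock: 0.6
position: [0.251, -0.3967, 0.2002]
ee_rot: [-3.119, -0.37, -0.0]
force: [0.8, -0.3, -0.1]
width: 0.996
gripper_force: 0.0
```

>>> move_arm(
  series=[
    [0.08, 0.28, 0, 0, 0, 0],
    [0.08, 0.28, 0, 0, 0, 0],
    [0.08, 0.28, 0, 0, 0, 0],
    [0.08, 0.28, 0, 0, 0, 0],
    [0.08, 0.28, 0, 0, 0, 0],
  ],
)

```text
clock: 1.1
position: [0.3102, -0.186, 0.2005]
ee_rot: [-3.119, -0.374, -0.0]
force: [-0.5, -0.6, 0.4]
width: 1.0
gripper_force: 0.0
```

>>> move_arm(
  series=[
    [0.04, 0.29, 0, 0, 0, 0],
    [0.04, 0.29, 0, 0, 0, 0],
    [0.04, 0.29, 0, 0, 0, 0],
    [0.04, 0.29, 0, 0, 0, 0],
    [0.04, 0.29, 0, 0, 0, 0],
  ],
)

```text
clock: 1.6
position: [0.3398, 0.0314, 0.2008]
ee_rot: [-3.119, -0.374, -0.002]
force: [0.3, -0.8, -0.4]
width: 0.999
gripper_force: 0.0
```

```bash
python3 -c "
from cell import readout
s=readout.observe();print(s['clock'],s['position'].round(3),s['ee_rot'].round(3),s['joints'].round(2))"
```

```text
1.6 [0.34  0.031 0.201] [-3.119e+00 -3.740e-01 -2.000e-03] [ 0.38 -0.   -0.61  2.15 -0.    1.   -1.56]
```

>>> move_arm(
  series=[
    [0.075, 0.241, -0.067, 0, 0, 0.42],
    [0.075, 0.241, -0.067, 0, 0, 0.42],
    [0.075, 0.241, -0.067, 0, 0, 0.42],
    [0.075, 0.241, -0.067, 0, 0, 0.42],
    [0.075, 0.241, -0.067, 0, 0, 0.42],
  ],
)

```text
clock: 2.1
position: [0.3957, 0.2142, 0.1489]
ee_rot: [-2.957, -1.047, 0.001]
force: [-0.3, -0.5, 0.8]
width: 0.998
gripper_force: 0.0
```

```bash
cat >> h.py <<'E'
def wshot(name):
    V=wview();s=readout.observe();im,d=get_image("wrist");np.savez(f"pics/{name}.npz",im=im,d=d,V=V)
    cv2.imwrite(f"pics/{name}.png",im[:,:,::-1]);c=calibration("wrist")
    m=R.from_rotvec(s["ee_rot"]).as_matrix();print("pos",s["position"].round(4),"jaw heading",np.degrees(np.arctan2(-m[1,1],-m[0,1])).round(1),"tilt",m[:,2].round(3),s["clock"])
    return im,d,c,V,pts(c,d,V)
E
python3 -c "
from h import *
wshot('w1')"
```

```text
pos [0.3957 0.2142 0.1489] jaw heading 129.0 tilt [-0.002  0.004 -1.   ] 2.1
```

View pics/w1.png

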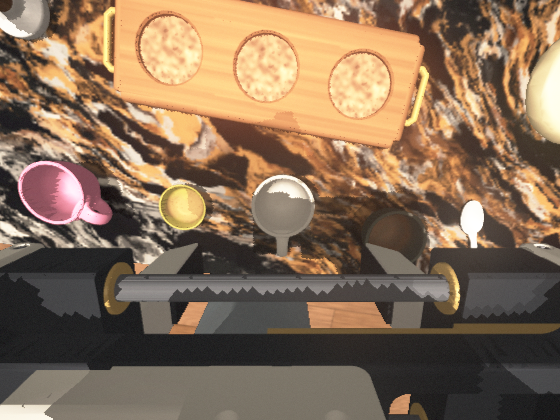

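The wrist view shows the cup centred between the open fingers at about (283,206), handle pointing to the camera's bottom. The wells are at (170,48), (266,67) and (359,85), and the bowl is at (183,206).

Run:
```python
from h import *
f=np.load("pics/w1.npz");im,d,V=f["im"],f["d"],f["V"];c=calibration("wrist");P=pts(c,d,V)
print("white rim",ray(c,[(283,206.5)],.05,V).round(3),"handle end",ray(c,[(282,252)],.042,V).round(3))
w=ray(c,[(170,48),(266,67),(359.5,85)],.012,V);print("wells",w.round(3).tolist(),np.degrees(np.arctan2(*(w[0]-w[2])[1::-1]))-90)
print("bowl",ray(c,[(183,206)],.018,V).round(3))
for n,(x0,y0,x1,y1),zl,zh in(("white",(240,165,330,262),.044,.06),("bowl",(150,170,215,240),.012,.03)):
    s=P[y0:y1,x0:x1];m=(s[...,2]>zl)&(s[...,2]<zh);q=s[m]
    print(n,len(q),q.min(0).round(3),q.max(0).round(3),(cv2.minEnclosingCircle(q[:,:2].astype(np.float32))))
```

```text
white rim [[0.399 0.215 0.05 ]] handle end [[0.358 0.183 0.042]]
wells [[0.446, 0.396, 0.012], [0.492, 0.312, 0.012], [0.539, 0.228, 0.012]] 28.845517024621458
bowl [[0.323 0.296 0.018]]
white 1070 [0.355 0.179 0.044] [0.43  0.247 0.052] ((0.3897746205329895, 0.20846544206142426), 0.04252695292234421)
bowl 542 [0.296 0.27  0.012] [0.348 0.322 0.021] ((0.321737140417099, 0.2961309552192688), 0.026149766519665718)
```

>>> move_arm(
  series=[
    [0.003, 0.001, -0.05, 0, 0, 0],
    [0.003, 0.001, -0.1, 0, 0, 0],
    [0.003, 0.001, -0.15, 0, 0, 0],
    [0.003, 0.001, -0.177, 0, 0, 0],
    [0.003, 0.001, -0.177, 0, 0, 0],
  ],
)

```text
clock: 2.65
position: [0.3965, 0.2062, 0.0155]
ee_rot: [2.964, 1.036, -0.008]
force: [-0.4, -0.3, 0.4]
width: 0.997
gripper_force: 0.0
```

>>> move_arm(
  series=[
    [0, 0, 0, 0, 0, 0],
    [0, 0, 0, 0, 0, 0],
    [0, 0, 0, 0, 0, 0],
    [0, 0, 0, 0, 0, 0],
    [0, 0, 0, 0, 0, 0],
  ],
  claw=-1,
)

```text
clock: 3.15
position: [0.399, 0.2091, 0.0182]
ee_rot: [-2.965, -1.038, -0.003]
force: [-0.9, 0.9, 6.8]
width: 0.662
gripper_force: 15.0
```

>>> move_arm(
  series=[
    [0, 0, 0, 0, 0, 0],
    [0, 0, 0, 0, 0, 0],
    [0, 0, 0, 0, 0, 0],
    [0, 0, 0, 0, 0, 0],
    [0, 0, 0, 0, 0, 0],
  ],
)

```text
clock: 3.65
position: [0.399, 0.2092, 0.0182]
ee_rot: [2.965, 1.038, 0.003]
force: [-0.7, 0.2, 8.6]
width: 0.662
gripper_force: 15.0
```

>>> move_arm(
  series=[
    [0, 0, 0.03, 0, 0, 0],
    [0, 0, 0.07, 0, 0, 0],
    [0, 0, 0.08, 0, 0, 0],
    [0, 0, 0.08, 0, 0, 0],
    [0, 0, 0.08, 0, 0, 0],
  ],
)

```text
clock: 4.15
position: [0.398, 0.2081, 0.0767]
ee_rot: [2.965, 1.037, -0.001]
force: [-0.9, -0.2, -2.0]
width: 0.664
gripper_force: 15.0
```

>>> move_arm(
  series=[
    [0.012, 0.05, 0, 0, 0, -0.04],
    [0.024, 0.1, 0, 0, 0, -0.08],
    [0.036, 0.15, 0, 0, 0, -0.12],
    [0.048, 0.2, 0, 0, 0, -0.167],
    [0.0595, 0.247, 0, 0, 0, -0.167],
  ],
)

```text
clock: 4.65
position: [0.4424, 0.395, 0.0755]
ee_rot: [3.043, 0.773, -0.003]
force: [-0.3, -0.9, -0.9]
width: 0.668
gripper_force: 15.0
```

>>> move_arm(
  series=[
    [0, 0, 0, 0, 0, 0],
    [0, 0, 0, 0, 0, 0],
    [0, 0, 0, 0, 0, 0],
    [0, 0, 0, 0, 0, 0],
    [0, 0, 0, 0, 0, 0],
  ],
)

```text
clock: 5.15
position: [0.4431, 0.3928, 0.0773]
ee_rot: [3.044, 0.773, -0.0]
force: [1.0, -0.1, -1.6]
width: 0.662
gripper_force: 15.0
```

Run:
```python
from h import *
im,d,c,V,P=wshot('w2')
```

```text
pos [0.4431 0.3928 0.0773] jaw heading 118.5 tilt [ 0.    -0.001 -1.   ] 5.15
```

View pics/w2.png

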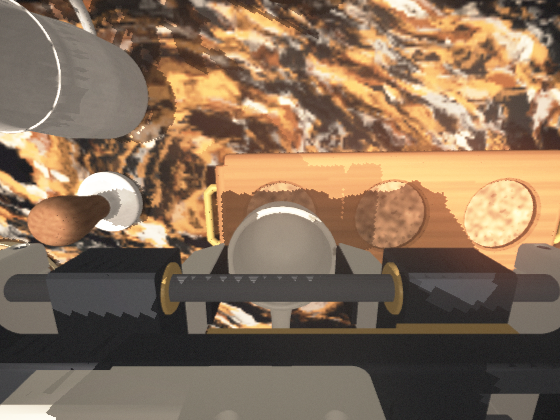

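The cup is held upright, rim centre at about (282,257) and handle straight down in the picture. Wells M and R are at about (391,215) and (498,213).

Run:
```python
from h import *
f=np.load("pics/w2.npz");im,d,V=f["im"],f["d"],f["V"];c=calibration("wrist");P=pts(c,d,V)
print("rim",ray(c,[(282,257)],.109,V).round(4))
s=P[195:320,215:350];m=(s[...,2]>.104)&(s[...,2]<.115);q=s[m];print(len(q),q.min(0).round(3),q.max(0).round(3))
w=ray(c,[(391,215),(498,213)],.012,V);print(w.round(4).tolist(),(2*w[0]-w[1]).round(4),np.degrees(np.arctan2(*(w[0]-w[1])[1::-1]))-90)
s=P[150:275,215:560];m=(s[...,2]>.015)&(s[...,2]<.023);q=s[m].astype(np.float32)[:,:2]*1000;print(cv2.minAreaRect(q))
```

```text
rim [[0.4479 0.395  0.109 ]]
2233 [0.408 0.364 0.104] [0.478 0.431 0.115]
[[0.4921, 0.309, 0.012], [0.5387, 0.227, 0.012]] [0.4454 0.391  0.012 ] 29.614526046125036
((491.65240478515625, 312.6873779296875), (106.18936920166016, 296.8772888183594), 29.070825576782227)
```

>>> move_arm(
  series=[
    [-0.003, 0, -0.02, 0, 0, 0],
    [-0.003, 0, -0.04, 0, 0, 0],
    [-0.003, 0, -0.055, 0, 0, 0],
    [-0.003, 0, -0.061, 0, 0, 0],
    [-0.003, 0, -0.061, 0, 0, 0],
  ],
)

```text
clock: 5.7
position: [0.4408, 0.3938, 0.0311]
ee_rot: [3.044, 0.775, -0.001]
force: [0.6, -0.4, -1.3]
width: 0.661
gripper_force: 15.0
```

>>> move_arm(
  series=[
    [0, 0, 0, 0, 0, 0],
    [0, 0, 0, 0, 0, 0],
    [0, 0, 0, 0, 0, 0],
  ],
)

```text
clock: 6.0
position: [0.4407, 0.3941, 0.032]
ee_rot: [-3.044, -0.775, -0.0]
force: [-1.2, 0.0, -0.4]
width: 0.664
gripper_force: 15.0
```

>>> move_arm(
  series=[
    [0, 0, -0.002, 0, 0, 0],
    [0, 0, -0.002, 0, 0, 0],
    [0, 0, -0.002, 0, 0, 0],
  ],
)

```text
clock: 6.3
position: [0.4408, 0.3942, 0.0304]
ee_rot: [-3.044, -0.775, -0.001]
force: [1.0, 0.1, 0.3]
width: 0.667
gripper_force: 15.0
```

>>> move_arm(
  series=[
    [0, 0, 0, 0, 0, 0],
    [0, 0, 0, 0, 0, 0],
    [0, 0, 0, 0, 0, 0],
    [0, 0, 0, 0, 0, 0],
    [0, 0, 0, 0, 0, 0],
  ],
  claw=0.8,
)

```text
clock: 6.8
position: [0.4406, 0.3939, 0.0302]
ee_rot: [3.044, 0.775, -0.0]
force: [0.2, 0.5, -0.7]
width: 0.899
gripper_force: 0.0
```

>>> move_arm(
  series=[
    [0, 0, 0.03, 0, 0, 0],
    [0, 0, 0.08, 0, 0, 0],
    [0, 0, 0.13, 0, 0, 0],
    [0, 0, 0.16, 0, 0, 0],
    [0, 0, 0.16, 0, 0, 0],
  ],
)

```text
clock: 7.3
position: [0.4419, 0.3959, 0.1538]
ee_rot: [-3.042, -0.774, -0.008]
force: [0.9, 0.3, -0.3]
width: 0.902
gripper_force: 0.0
```

>>> move_arm(
  series=[
    [0, -0.066, 0, 0, 0, 0.07],
    [0, -0.132, 0, 0, 0, 0.14],
    [0, -0.196, 0, 0, 0, 0.2],
    [0, -0.262, 0, 0, 0, 0.3],
    [0, -0.32, 0, 0, 0, 0.342],
  ],
  claw=1,
)

```text
clock: 7.8
position: [0.4398, 0.1511, 0.1492]
ee_rot: [2.855, 1.309, -0.003]
force: [0.1, -0.5, 0.6]
width: 1.002
gripper_force: 0.0
```

>>> move_arm(
  series=[
    [0.002, -0.05, 0, 0, 0, 0],
    [0.002, -0.071, 0, 0, 0, 0],
    [0.002, -0.071, 0, 0, 0, 0],
    [0.002, -0.071, 0, 0, 0, 0],
    [0.002, -0.071, 0, 0, 0, 0],
  ],
)

```text
clock: 8.3
position: [0.442, 0.1021, 0.1501]
ee_rot: [-2.856, -1.307, -0.0]
force: [-0.2, 0.2, 1.1]
width: 1.002
gripper_force: 0.0
```

Run:
```python
from h import *
im,d,c,V,P=wshot('w3')
s=P[150:300,200:360];m=(s[...,2]>.042)&(s[...,2]<.06);q=s[m];print(len(q),q.min(0).round(3),q.max(0).round(3),cv2.minAreaRect(q[:,:2].astype(np.float32)*1000))
```

```text
pos [0.442  0.1021 0.1501] jaw heading 139.2 tilt [-0.     0.001 -1.   ] 8.3
1130 [0.407 0.06  0.042] [0.476 0.134 0.052] ((437.07684326171875, 100.34666442871094), (77.60633087158203, 63.08374786376953), 17.03868865966797)
```

View pics/w3.png

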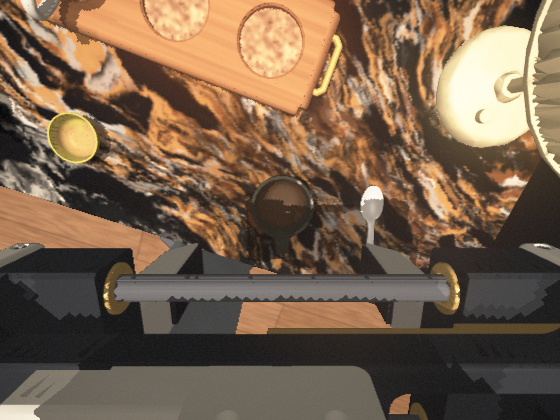

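The dark cup is centred between the fingers, rim at about (281,206) and handle straight down, with the spoon clear at (371,203). I'll descend and grip.

>>> move_arm(
  series=[
    [0.002, 0, -0.05, 0, 0, 0],
    [0.002, 0, -0.1, 0, 0, 0],
    [0.002, 0, -0.15, 0, 0, 0],
    [0.002, 0, -0.177, 0, 0, 0],
    [0.002, 0, -0.177, 0, 0, 0],
  ],
)

```text
clock: 8.85
position: [0.4415, 0.1015, 0.0151]
ee_rot: [-2.855, -1.308, 0.007]
force: [0.5, 0.0, 0.8]
width: 1.0
gripper_force: 0.0
```

>>> move_arm(
  series=[
    [0, 0, 0, 0, 0, 0],
    [0, 0, 0, 0, 0, 0],
    [0, 0, 0, 0, 0, 0],
    [0, 0, 0, 0, 0, 0],
    [0, 0, 0, 0, 0, 0],
  ],
  claw=-1,
)

```text
clock: 9.35
position: [0.4443, 0.1009, 0.0182]
ee_rot: [2.857, 1.304, 0.003]
force: [0.1, 0.8, 4.7]
width: 0.664
gripper_force: 15.0
```

>>> move_arm(
  series=[
    [0, 0, 0, 0, 0, 0],
    [0, 0, 0, 0, 0, 0],
    [0, 0, 0, 0, 0, 0],
  ],
)

```text
clock: 9.65
position: [0.4444, 0.101, 0.0181]
ee_rot: [2.857, 1.305, 0.002]
force: [-0.2, -0.4, 7.6]
width: 0.664
gripper_force: 15.0
```

>>> move_arm(
  series=[
    [0, 0, 0.03, 0, 0, 0],
    [0, 0, 0.07, 0, 0, 0],
    [0, 0, 0.08, 0, 0, 0],
    [0, 0, 0.08, 0, 0, 0],
    [0, 0, 0.08, 0, 0, 0],
  ],
)

```text
clock: 10.15
position: [0.4432, 0.1002, 0.0767]
ee_rot: [2.858, 1.304, -0.001]
force: [-1.2, -0.5, -2.2]
width: 0.663
gripper_force: 15.0
```

>>> move_arm(
  series=[
    [0.03, 0.04, 0, 0, 0, -0.08],
    [0.06, 0.08, 0, 0, 0, -0.16],
    [0.09, 0.12, 0, 0, 0, -0.24],
    [0.125, 0.167, 0, 0, 0, -0.34],
    [0.125, 0.167, 0, 0, 0, -0.34],
  ],
)

```text
clock: 10.65
position: [0.539, 0.232, 0.0762]
ee_rot: [-3.04, -0.778, -0.002]
force: [-0.5, 0.6, -0.8]
width: 0.665
gripper_force: 15.0
```

>>> move_arm(
  series=[
    [0, 0, 0, 0, 0, 0],
    [0, 0, 0, 0, 0, 0],
    [0, 0, 0, 0, 0, 0],
    [0, 0, 0, 0, 0, 0],
  ],
)

```text
clock: 11.05
position: [0.5371, 0.2247, 0.0773]
ee_rot: [3.043, 0.777, -0.001]
force: [-0.1, 0.0, -1.5]
width: 0.667
gripper_force: 15.0
```

Run:
```python
from h import *
im,d,c,V,P=wshot('w4')
s=P[190:320,215:350];m=(s[...,2]>.104)&(s[...,2]<.115);q=s[m];print(len(q),q.min(0).round(3),q.max(0).round(3))
```

```text
pos [0.5371 0.2247 0.0773] jaw heading 118.6 tilt [-0.    -0.001 -1.   ] 11.05
2373 [0.501 0.196 0.104] [0.57  0.263 0.115]
```

View pics/w4.png

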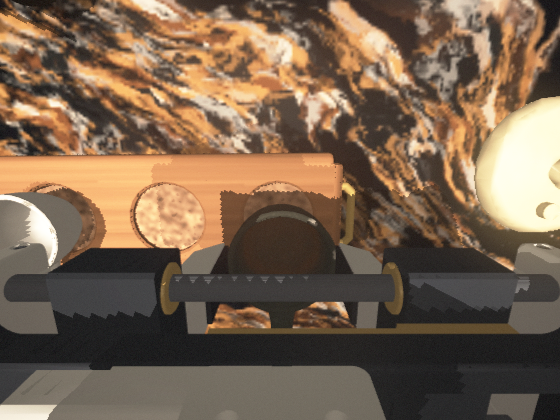

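The dark cup is held with its rim at about (282,256), over the right well at (278,~195), handle straight down. Lowering.

>>> move_arm(
  series=[
    [-0.003, 0, -0.02, 0, 0, 0],
    [-0.003, 0, -0.04, 0, 0, 0],
    [-0.003, 0, -0.055, 0, 0, 0],
    [-0.003, 0, -0.061, 0, 0, 0],
    [-0.003, 0, -0.061, 0, 0, 0],
  ],
)

```text
clock: 11.6
position: [0.5353, 0.226, 0.0312]
ee_rot: [-3.044, -0.778, 0.001]
force: [0.5, 0.5, -1.0]
width: 0.665
gripper_force: 15.0
```

>>> move_arm(
  series=[
    [0, 0, -0.002, 0, 0, 0],
    [0, 0, -0.002, 0, 0, 0],
    [0, 0, -0.002, 0, 0, 0],
  ],
)

```text
clock: 11.9
position: [0.5354, 0.2262, 0.0306]
ee_rot: [-3.044, -0.778, -0.001]
force: [-0.3, 0.4, -0.3]
width: 0.667
gripper_force: 15.0
```

>>> move_arm(
  series=[
    [0, 0, 0, 0, 0, 0],
    [0, 0, 0, 0, 0, 0],
    [0, 0, 0, 0, 0, 0],
    [0, 0, 0, 0, 0, 0],
    [0, 0, 0, 0, 0, 0],
  ],
  claw=0.8,
)

```text
clock: 12.4
position: [0.5351, 0.2259, 0.0302]
ee_rot: [3.044, 0.778, -0.0]
force: [0.1, -0.2, -0.3]
width: 0.903
gripper_force: 0.0
```

>>> move_arm(
  series=[
    [0, 0, 0.03, 0, 0, 0],
    [0, 0, 0.08, 0, 0, 0],
    [0, 0, 0.13, 0, 0, 0],
    [0, 0, 0.16, 0, 0, 0],
    [0, 0, 0.16, 0, 0, 0],
  ],
)

```text
clock: 12.9
position: [0.5369, 0.2273, 0.1538]
ee_rot: [-3.043, -0.778, -0.009]
force: [0.6, -0.9, 0.3]
width: 0.9
gripper_force: 0.0
```

>>> move_arm(
  series=[
    [-0.04, 0.012, 0, 0, 0, 0.12],
    [-0.08, 0.024, 0, 0, 0, 0.24],
    [-0.11, 0.035, 0, 0, 0, 0.36],
    [-0.142, 0.046, 0, 0, 0, 0.48],
    [-0.142, 0.046, 0, 0, 0, 0.5],
  ],
  claw=1,
)

```text
clock: 13.4
position: [0.425, 0.2615, 0.1496]
ee_rot: [-2.731, -1.551, 0.003]
force: [-0.0, -0.1, 0.1]
width: 1.002
gripper_force: 0.0
```

>>> move_arm(
  series=[
    [-0.04, 0.012, 0, 0, 0, 0.12],
    [-0.08, 0.024, 0, 0, 0, 0.24],
    [-0.11, 0.035, 0, 0, 0, 0.36],
    [-0.143, 0.047, 0, 0, 0, 0.48],
    [-0.143, 0.047, 0, 0, 0, 0.5],
  ],
)

```text
clock: 13.9
position: [0.3187, 0.2965, 0.1499]
ee_rot: [-2.239, -2.203, 0.001]
force: [0.3, -0.6, -0.4]
width: 1.0
gripper_force: 0.0
```

>>> move_arm(
  series=[
    [0, 0, 0, 0, 0, 0.12],
    [0, 0, 0, 0, 0, 0.24],
    [0, 0, 0, 0, 0, 0.36],
    [0, 0, 0, 0, 0, 0.48],
    [0, 0, 0, 0, 0, 0.5],
  ],
)

```text
clock: 14.4
position: [0.3222, 0.2951, 0.1496]
ee_rot: [-1.602, -2.702, 0.001]
force: [1.3, -0.1, 0.2]
width: 1.002
gripper_force: 0.0
```

Run:
```python
from h import *
im,d,c,V,P=wshot('w5')
hsv=cv2.cvtColor(im,cv2.COLOR_RGB2HSV)
m=((P[...,2]>.012)&(P[...,2]<.03)&(np.hypot(P[...,0]-.3215,P[...,1]-.2955)<.045))
q=P[m];print(len(q),q.min(0).round(3),q.max(0).round(3),cv2.minEnclosingCircle(q[:,:2].astype(np.float32)))
```

```text
pos [0.3222 0.2951 0.1496] jaw heading -151.3 tilt [-0.001 -0.    -1.   ] 14.4
556 [0.296 0.271 0.012] [0.347 0.322 0.021] ((0.32162928581237793, 0.29632076621055603), 0.026134615764021873)
```

View pics/w5.png

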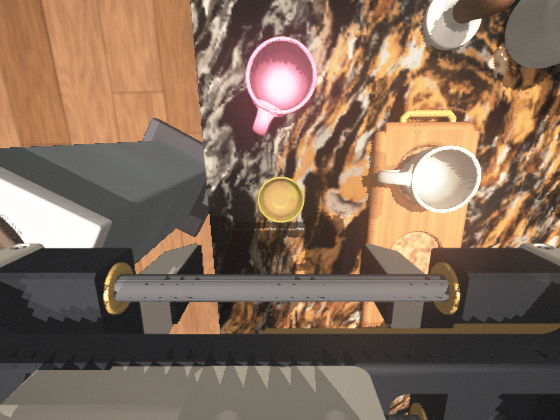

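The bowl is at about (281,200), centred between the fingers. The white cup sits in its well with its handle to the front at (391,178). I'll check the grey block at the left before descending.

Run:
```python
from h import *
f=np.load("pics/w5.npz");P=pts(calibration("wrist"),f["d"],f["V"])
for p in((100,200),(190,170),(190,210),(50,190),(205,150),(190,60)):print(p,P[p[1],p[0]].round(3))
print(readout.observe()["joints"].round(2))
```

```text
(100, 200) [ 0.075  0.121 -0.142]
(190, 170) [ 0.086  0.12  -0.609]
(190, 210) [ 0.112 -0.067 -0.784]
(50, 190) [ 0.024  0.12  -0.1  ]
(205, 150) [0.223 0.302 0.001]
(190, 60) [0.289 0.358 0.335]
[ 0.02  0.39 -1.11  2.01  0.42  0.99 -0.8 ]
```

>>> move_arm(
  series=[
    [0, 0.001, -0.05, 0, 0, 0],
    [0, 0.001, -0.1, 0, 0, 0],
    [0, 0.001, -0.15, 0, 0, 0],
    [0, 0.001, -0.18, 0, 0, 0],
    [0, 0.001, -0.186, 0, 0, 0],
  ],
)

```text
clock: 14.95
position: [0.3205, 0.295, 0.0084]
ee_rot: [-1.606, -2.699, 0.006]
force: [-0.0, 0.1, 0.6]
width: 1.0
gripper_force: 0.0
```

>>> move_arm(
  series=[
    [0, 0, 0, 0, 0, 0],
    [0, 0, 0, 0, 0, 0],
    [0, 0, 0, 0, 0, 0],
  ],
)

```text
clock: 15.25
position: [0.3222, 0.2971, 0.0118]
ee_rot: [1.603, 2.701, 0.003]
force: [0.5, 0.9, 0.3]
width: 1.003
gripper_force: 0.0
```

>>> move_arm(
  series=[
    [0, 0, -0.002, 0, 0, 0],
    [0, 0, -0.002, 0, 0, 0],
    [0, 0, -0.002, 0, 0, 0],
    [0, 0, -0.002, 0, 0, 0],
    [0, 0, -0.002, 0, 0, 0],
  ],
  claw=-1,
  squeeze=10,
)

```text
clock: 15.75
position: [0.3214, 0.2965, 0.0092]
ee_rot: [1.602, 2.702, 0.0]
force: [-0.0, -0.7, -0.7]
width: 0.613
gripper_force: 0.0
```

>>> move_arm(
  series=[
    [0, 0, 0, 0, 0, 0],
    [0, 0, 0, 0, 0, 0],
    [0, 0, 0, 0, 0, 0],
    [0, 0, 0, 0, 0, 0],
  ],
)

```text
clock: 16.15
position: [0.3214, 0.2965, 0.0092]
ee_rot: [-1.602, -2.703, 0.0]
force: [0.5, -0.5, -0.2]
width: 0.266
gripper_force: 0.0
```

>>> move_arm(
  series=[
    [0, 0, 0.03, 0, 0, 0],
    [0, 0, 0.07, 0, 0, 0],
    [0, 0, 0.12, 0, 0, 0],
    [0, 0, 0.133, 0, 0, 0],
    [0, 0, 0.133, 0, 0, 0],
  ],
)

```text
clock: 16.65
position: [0.3223, 0.2971, 0.1101]
ee_rot: [1.602, 2.701, 0.004]
force: [-1.2, 0.1, -0.0]
width: 0.007
gripper_force: 0.0
```

Run:
```python
from h import *
im,d,c,V,P=wshot('w6')
```

```text
pos [0.3223 0.2971 0.1101] jaw heading -151.4 tilt [ 0.003  0.002 -1.   ] 16.65
```

View pics/w6.png

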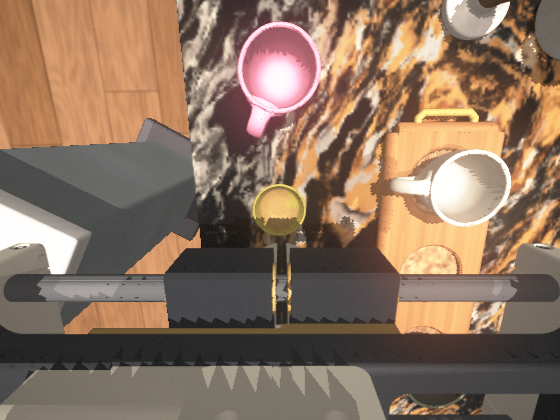

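The fingers are shut empty, and the bowl is standing upright at (279,209). I'll locate it again.

Run:
```python
from h import *
f=np.load("pics/w6.npz");c=calibration("wrist");P=pts(c,f["d"],f["V"])
b=P[180:238,250:312];
for z in(.004,.008,.012,.016):
    q=b[(b[...,2]>z)&(b[...,2]<.03)];print(z,len(q),q.min(0).round(3),q.max(0).round(3))
print(ray(c,[(279,209)],.018,f["V"]))
# finger tips
t=P[235:262,255:305];q=t[(t[...,2]>.08)];print(q[:,2].min() if len(q) else None)
im,d=get_image("top");P=pts(calibration("top"),d);m=(P[...,2]>.012)&(P[...,2]<.03)&(np.hypot(P[...,0]-.3215,P[...,1]-.2955)<.06);q=P[m];print("top",len(q),q.min(0).round(3),q.max(0).round(3)) if len(q) else print("hidden")
```

```text
0.004 1609 [0.296 0.271 0.004] [0.347 0.322 0.021]
0.008 958 [0.296 0.271 0.008] [0.347 0.322 0.021]
0.012 715 [0.296 0.271 0.012] [0.347 0.322 0.021]
0.016 459 [0.296 0.271 0.016] [0.347 0.322 0.021]
[[0.32117007 0.29727048 0.018     ]]
0.13620771859715303
hidden
```

Run:
```python
from h import *
for n in("w6","w5"):
    f=np.load(f"pics/{n}.npz");c=calibration("wrist");V=f["V"];P=pts(c,f["d"],V)
    T=np.array([.3223,.2971,.1101]) if n=="w6" else np.array([.3222,.2951,.1496])
    h=V@np.r_[T,1];print(n,"TCP px",c["fx"]*h[0]/h[2]+c["cx"],c["fy"]*h[1]/h[2]+c["cy"],"depth",h[2])
    C=np.linalg.inv(V)[:3,3]
    r=np.hypot(*(P[...,:2]-T[:2]).transpose(2,0,1));m=(r<.09)&(P[...,2]>.06)&(f["d"]>0)
    q=P[m];o=q[np.argsort(q[:,2])[:400:40]]-T;print((o*1000).round().tolist())
s=readout.observe();print(s["width"],s["position"],s["clock"])
```

```text
w6 TCP px 279.71897099480475 243.7960249152353 depth 0.19718359636698826
[[-5.0, 8.0, 26.0], [-2.0, 9.0, 30.0], [3.0, 14.0, 32.0], [-1.0, 12.0, 34.0], [-3.0, 9.0, 36.0], [-7.0, 9.0, 40.0], [-6.0, 8.0, 43.0], [-2.0, 10.0, 47.0], [-1.0, 12.0, 49.0], [-2.0, 12.0, 52.0]]
w5 TCP px 279.6428165919874 243.7694567846944 depth 0.19721549000023342
[[38.0, 31.0, 26.0], [-44.0, -13.0, 28.0], [-49.0, -14.0, 29.0], [-41.0, -18.0, 30.0], [38.0, 32.0, 31.0], [39.0, 33.0, 31.0], [38.0, 31.0, 32.0], [42.0, 36.0, 33.0], [-48.0, -14.0, 34.0], [-43.0, -15.0, 35.0]]
0.005933585681129927 [0.321425   0.29579295 0.10819181] 16.75
```

Run:
```python
from h import *
f=np.load("pics/w6.npz");print((f["d"][228:270:3,262:300:4]*1000).astype(int))
cv2.imwrite("pics/z6.png",cv2.resize(f["im"][180:290,210:350,::-1],(700,550),interpolation=cv2.INTER_NEAREST))
```

```text
[[289 291 295 298 299 298 297 294 290 308]
 [310 289 294 294 296 294 295 292 308 309]
 [311 311 310 292 292 291 293 311 310 309]
 [311 311 311 312 312 311 311 312 311 310]
 [311 312 313 312 313 312 312 312 312 312]
 [312 313 312 167 313 312 168 312 313 313]
 [313 162 162 162 167 166 167 162 162 314]
 [ 92  91  93 158 162 162 164  92  92  91]
 [ 88  90  88 153 159 159 158  89  90  90]
 [ 87  87  87 150 153 155 154  87  86  87]
 [ 85  85  83 146 150 150 150  89  84  85]
 [ 83  82  82 143 148 148 146  88  83  81]
 [ 80  80  80  85 145 143 143  86  81  80]
 [ 79  79  80  83 140 140 141  83  78  79]]
```

View pics/z6.png

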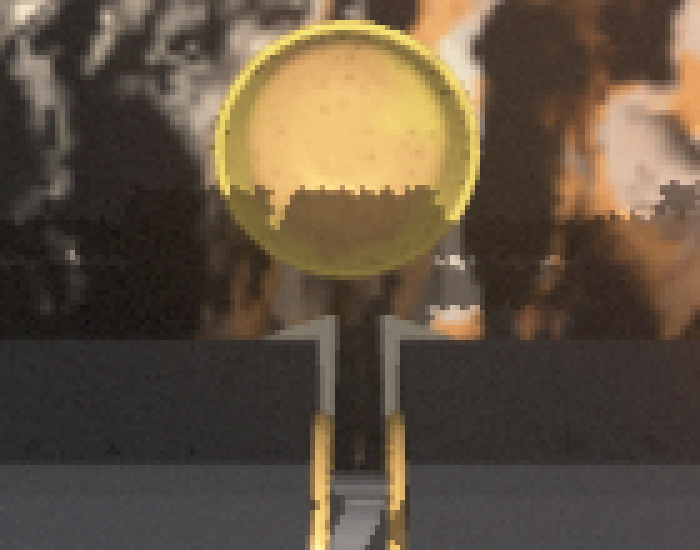

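Run:
```python
from h import *
s=readout.observe();T=s["position"];print(T)
for n in("side","top"):
    im,d=get_image(n);np.savez(f"pics/{n}1.npz",im=im,d=d);P=pts(calibration(n),d)
    r=np.hypot(*(P[...,:2]-T[:2]).transpose(2,0,1));m=(r<.03)&(P[...,2]>.06)&(P[...,2]<.25)&(d>0);q=P[m]
    h,e=np.histogram(q[:,2],np.arange(.06,.2,.01));print(n,dict(zip(e.round(2).tolist(),h.tolist())))
    o=q[np.argsort(q[:,2])[:60:10]]-T;print((o*1000).round().tolist())
```

```text
[0.321425   0.29579295 0.10819181]
side {0.06: 0, 0.07: 0, 0.08: 0, 0.09: 0, 0.1: 0, 0.11: 0, 0.12: 0, 0.13: 18, 0.14: 66, 0.15: 96, 0.16: 97, 0.17: 104, 0.18: 104, 0.19: 77}
[[-1.0, -8.0, 27.0], [1.0, -10.0, 30.0], [10.0, -7.0, 32.0], [8.0, -7.0, 35.0], [-7.0, -15.0, 36.0], [-4.0, -12.0, 37.0]]
top {0.06: 0, 0.07: 0, 0.08: 0, 0.09: 0, 0.1: 0, 0.11: 0, 0.12: 0, 0.13: 0, 0.14: 0, 0.15: 0, 0.16: 0, 0.17: 0, 0.18: 0, 0.19: 0}
[]
```

Both cameras show the real fingertips about 27 mm above the reported TCP, so the fingers shut over the bowl without touching it. I'll open, go that much lower and step down while watching the force.

>>> move_arm(
  series=[
    [0, 0.001, 0, 0, 0, 0],
    [0, 0.001, 0, 0, 0, 0],
    [0, 0.001, 0, 0, 0, 0],
    [0, 0.001, 0, 0, 0, 0],
    [0, 0.001, 0, 0, 0, 0],
  ],
  claw=1,
)

```text
clock: 17.35
position: [0.3214, 0.2972, 0.1089]
ee_rot: [-1.602, -2.703, 0.0]
force: [0.4, 0.6, -0.8]
width: 0.392
gripper_force: 0.0
```

>>> move_arm(
  series=[
    [0, 0, -0.03, 0, 0, 0],
    [0, 0, -0.06, 0, 0, 0],
    [0, 0, -0.09, 0, 0, 0],
    [0, 0, -0.11, 0, 0, 0],
    [0, 0, -0.12, 0, 0, 0],
  ],
)

```text
clock: 17.85
position: [0.3209, 0.2968, 0.0178]
ee_rot: [-1.601, -2.702, 0.002]
force: [-0.2, -0.3, 0.3]
width: 0.828
gripper_force: 0.0
```

>>> move_arm(
  series=[
    [0, 0, -0.01, 0, 0, 0],
    [0, 0, -0.02, 0, 0, 0],
    [0, 0, -0.03, 0, 0, 0],
    [0, 0, -0.036, 0, 0, 0],
    [0, 0, -0.036, 0, 0, 0],
  ],
)

```text
clock: 18.35
position: [0.3212, 0.297, -0.0085]
ee_rot: [-1.602, -2.703, 0.001]
force: [0.4, 0.5, -0.4]
width: 0.999
gripper_force: 0.0
```

>>> move_arm(
  series=[
    [0, 0, -0.004, 0, 0, 0],
    [0, 0, -0.008, 0, 0, 0],
    [0, 0, -0.01, 0, 0, 0],
    [0, 0, -0.01, 0, 0, 0],
    [0, 0, -0.01, 0, 0, 0],
  ],
)

```text
clock: 18.85
position: [0.3214, 0.2973, -0.0155]
ee_rot: [1.602, 2.703, 0.0]
force: [-0.2, 0.0, -0.3]
width: 0.997
gripper_force: 0.0
```

>>> move_arm(
  series=[
    [0, 0, 0, 0, 0, 0],
    [0, 0, 0, 0, 0, 0],
    [0, 0, 0, 0, 0, 0],
    [0, 0, 0, 0, 0, 0],
    [0, 0, 0, 0, 0, 0],
  ],
  claw=-1,
)

```text
clock: 19.35
position: [0.3214, 0.2972, -0.0155]
ee_rot: [1.602, 2.702, 0.0]
force: [-0.4, -0.1, 0.7]
width: 0.615
gripper_force: 0.0
```

>>> move_arm(
  series=[
    [0, 0, 0, 0, 0, 0],
    [0, 0, 0, 0, 0, 0],
    [0, 0, 0, 0, 0, 0],
    [0, 0, 0, 0, 0, 0],
    [0, 0, 0, 0, 0, 0],
  ],
)

```text
clock: 19.85
position: [0.3214, 0.2972, -0.0156]
ee_rot: [-1.602, -2.703, 0.0]
force: [-0.5, -0.2, 0.8]
width: 0.541
gripper_force: 10.0
```

>>> move_arm(
  series=[
    [0, 0, 0.03, 0, 0, 0],
    [0, 0, 0.07, 0, 0, 0],
    [0, 0, 0.11, 0, 0, 0],
    [0, 0, 0.12, 0, 0, 0],
    [0, 0, 0.12, 0, 0, 0],
  ],
)

```text
clock: 20.35
position: [0.3221, 0.2976, 0.0752]
ee_rot: [1.602, 2.701, 0.003]
force: [0.9, 0.5, -1.2]
width: 0.54
gripper_force: 10.0
```

>>> move_arm(
  series=[
    [0.05, 0.004, 0, 0, 0, 0],
    [0.1, 0.008, 0, 0, 0, 0],
    [0.15, 0.012, 0, 0, 0, 0],
    [0.2, 0.017, 0, 0, 0, 0],
    [0.226, 0.018, 0, 0, 0, 0],
  ],
)

```text
clock: 20.85
position: [0.4937, 0.3096, 0.0721]
ee_rot: [1.605, 2.7, -0.002]
force: [0.3, 0.0, 0.1]
width: 0.544
gripper_force: 10.0
```

>>> move_arm(
  series=[
    [0, 0, 0, 0, 0, 0],
    [0, 0, 0, 0, 0, 0],
    [0, 0, 0, 0, 0, 0],
    [0, 0, 0, 0, 0, 0],
  ],
)

```text
clock: 21.25
position: [0.4897, 0.3108, 0.0742]
ee_rot: [-1.6, -2.704, 0.001]
force: [0.0, -0.3, -0.4]
width: 0.539
gripper_force: 10.0
```

Run:
```python
from h import *
im,d,c,V,P=wshot('w7');print(readout.observe()["joints"].round(2))
```

```text
pos [0.4897 0.3108 0.0742] jaw heading -151.2 tilt [-0.    -0.001 -1.   ] 21.25
[-0.05  0.68 -0.92  1.77  0.63  1.01 -0.71]
```

View pics/w7.png

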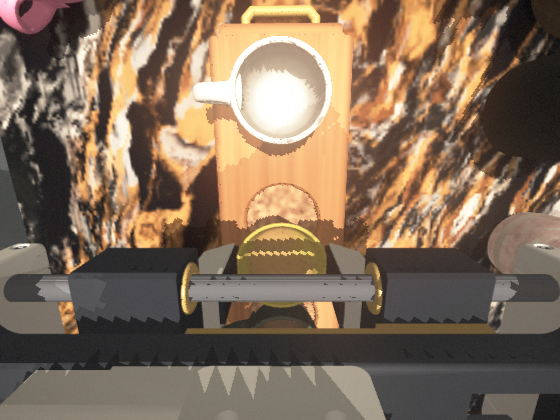

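The bowl is held level at about (281,265). The middle well's edge shows at row 184 around column 283, and the white cup is seated with its handle straight to the front.

Run:
```python
from h import *
f=np.load("pics/w7.npz");c=calibration("wrist");V=f["V"];P=pts(c,f["d"],V)
y=np.array([-.4795,.8776])
e=ray(c,[(283,184)],.018,V)[0,:2];print("well centre",(e-.031*y).round(4))
print("bowl",ray(c,[(281,265)],.108,V)[0].round(4),ray(c,[(281.5,225)],.108,V)[0,:2]-.026*y)
q=ray(c,[(283,90)],.062,V)[0];print("white",q.round(4))
```

```text
well centre [0.4918 0.312 ]
bowl [0.4904 0.3115 0.108 ] [0.49180702 0.30937188]
white [0.4447 0.3972 0.062 ]
```

>>> move_arm(
  series=[
    [0.001, 0.001, -0.03, 0, 0, 0],
    [0.001, 0.001, -0.06, 0, 0, 0],
    [0.001, 0.001, -0.08, 0, 0, 0],
    [0.001, 0.001, -0.095, 0, 0, 0],
    [0.001, 0.001, -0.1, 0, 0, 0],
  ],
)

```text
clock: 21.8
position: [0.4911, 0.3112, -0.0015]
ee_rot: [-1.601, -2.702, 0.002]
force: [-0.4, -0.1, -0.4]
width: 0.546
gripper_force: 10.0
```

>>> move_arm(
  series=[
    [0, 0, 0, 0, 0, 0],
    [0, 0, -0.001, 0, 0, 0],
    [0, 0, -0.002, 0, 0, 0],
    [0, 0, -0.002, 0, 0, 0],
  ],
)

```text
clock: 22.2
position: [0.4919, 0.3116, -0.0016]
ee_rot: [1.602, 2.702, 0.001]
force: [-1.2, 0.2, -0.5]
width: 0.541
gripper_force: 10.0
```

>>> move_arm(
  series=[
    [0, 0, -0.001, 0, 0, 0],
    [0, 0, -0.002, 0, 0, 0],
    [0, 0, -0.002, 0, 0, 0],
  ],
)

```text
clock: 22.5
position: [0.4918, 0.3115, -0.0035]
ee_rot: [1.602, 2.702, 0.0]
force: [0.7, -0.2, 0.5]
width: 0.543
gripper_force: 10.0
```

>>> move_arm(
  series=[
    [0, 0, 0, 0, 0, 0],
    [0, 0, 0, 0, 0, 0],
    [0, 0, 0, 0, 0, 0],
    [0, 0, 0, 0, 0, 0],
    [0, 0, 0, 0, 0, 0],
  ],
  claw=0.6,
)

```text
clock: 23.0
position: [0.4916, 0.3115, -0.0036]
ee_rot: [-1.602, -2.703, 0.0]
force: [0.4, -0.6, -0.5]
width: 0.801
gripper_force: 0.0
```

>>> move_arm(
  series=[
    [0, 0, 0.03, 0, 0, 0],
    [0, 0, 0.08, 0, 0, 0],
    [0, 0, 0.13, 0, 0, 0],
    [0, 0, 0.17, 0, 0, 0],
    [0, 0, 0.17, 0, 0, 0],
  ],
)

```text
clock: 23.5
position: [0.4931, 0.3137, 0.1283]
ee_rot: [1.6, 2.701, 0.01]
force: [0.9, 0.3, -0.0]
width: 0.797
gripper_force: 0.0
```

Run:
```python
from h import *
g=np.load("pics/top0.npz");P=pts(calibration("top"),g["d"]).astype(np.float32);P=P[g["d"]>0]
a=P[(P[:,0]>.5)&(P[:,1]>-.1)&(P[:,1]<.15)&(P[:,2]>.14)&(P[:,2]<.6)];print("shade",a.min(0),a.max(0),cv2.minEnclosingCircle(a[:,:2]))
C=np.array([.485,-.004])
b=np.vstack([P[(P[:,2]>.03)&(P[:,2]<.7)]]+[(lambda Q:Q[(Q[:,2]>.03)&(Q[:,2]<.7)])(pts(calibration("side"),np.load("pics/side0.npz")["d"])[np.load("pics/side0.npz")["d"]>0])])
r=np.hypot(*(b[:,:2]-C).T);far=(b[:,1]<.06)
# distances by height, in gripper axes (jaw j, tool x t)
j=np.array([.75,-.66]);t=np.array([.66,.75])
for lo,hi in((.03,.09),(.09,.16),(.16,.25),(.25,.4),(.4,.7)):
    q=b[far&(b[:,2]>=lo)&(b[:,2]<hi)&(r<.35)]
    J,T=(q[:,:2]-C)@j,(q[:,:2]-C)@t
    k=(abs(T)<.08)&(J>0);k2=(abs(J)<.13)&(T>0)
    print(lo,hi,"along jaw, near",J[k].min().round(3) if k.any() else None,"ahead",T[k2].min().round(3) if k2.any() else None,"nearest",np.sort(np.hypot(J,T))[:1])
f=np.load("pics/w3.npz");c=calibration("wrist");W=pts(c,f["d"],f["V"]).astype(np.float32);im=f["im"]
for n,Q in(("top",P),("wrist",W[190:255,340:400].reshape(-1,3))):
    q=Q[(Q[:,2]>.004)&(Q[:,2]<.02)&(np.hypot(Q[:,0]-.485,Q[:,1]+.004)<.08)];print(n,len(q),cv2.minAreaRect(q[:,:2]*1000))
```

```text
Traceback (most recent call last):
cv2.error: OpenCV(4.12.0) /io/opencv/modules/imgproc/src/shapedescr.cpp:201: error: (-215:Assertion failed) count >= 0 && (depth == CV_32F || depth == CV_32S) in function 'minEnclosingCircle'
```

Run:
```python
from h import *
g=np.load("pics/top0.npz");P=pts(calibration("top"),g["d"]).astype(np.float32);P=P[g["d"]>0]
a=P[(P[:,0]>.5)&(P[:,1]>-.1)&(P[:,1]<.15)&(P[:,2]>.14)&(P[:,2]<.6)];print("shade",a.min(0),a.max(0),cv2.minEnclosingCircle(np.ascontiguousarray(a[:,:2])))
C=np.array([.485,-.004])
g=np.load("pics/side0.npz");S=pts(calibration("side"),g["d"])[g["d"]>0]
b=np.vstack([P,S]);b=b[(b[:,2]>.03)&(b[:,2]<.7)]
r=np.hypot(*(b[:,:2]-C).T);far=(b[:,1]<.06)
j=np.array([.75,-.66]);t=np.array([.66,.75])
for lo,hi in((.03,.09),(.09,.16),(.16,.25),(.25,.4),(.4,.7)):
    q=b[far&(b[:,2]>=lo)&(b[:,2]<hi)&(r<.35)]
    J,T=(q[:,:2]-C)@j,(q[:,:2]-C)@t
    k=(abs(T)<.08)&(J>0);k2=(abs(J)<.13)&(T>0)
    print(lo,hi,"along jaw, near",J[k].min().round(3) if k.any() else None,"ahead",T[k2].min().round(3) if k2.any() else None,"nearest",np.sort(np.hypot(J,T))[:1])
f=np.load("pics/w3.npz");c=calibration("wrist");W=pts(c,f["d"],f["V"]).astype(np.float32)
for n,Q in(("top",P),("wrist",W[190:255,340:400].reshape(-1,3))):
    q=Q[(Q[:,2]>.004)&(Q[:,2]<.02)&(np.hypot(Q[:,0]-.485,Q[:,1]+.004)<.08)];print(n,len(q),cv2.minAreaRect(np.ascontiguousarray(q[:,:2]*1000)))
```

```text
shade [ 0.5962775  -0.09999532  0.14000472] [0.885466  0.1499333 0.4573589] ((0.73786461353302, 0.024350594729185104), 0.17344656586647034)
0.03 0.09 along jaw, near 0.132 ahead 0.0 nearest [0.09496235]
0.09 0.16 along jaw, near 0.13 ahead 0.081 nearest [0.11732321]
0.16 0.25 along jaw, near 0.13 ahead 0.081 nearest [0.11870316]
0.25 0.4 along jaw, near 0.13 ahead 0.146 nearest [0.14801847]
0.4 0.7 along jaw, near 0.163 ahead None nearest [0.16353662]
top 249 ((488.2435302734375, -7.0901947021484375), (141.27041625976562, 146.57083129882812), 29.78511619567871)
wrist 532 ((507.9328308105469, 18.479137420654297), (63.65925979614258, 25.512516021728516), 50.950340270996094)
```

>>> move_arm(
  series=[
    [-0.001, -0.03, 0, 0, 0, -0.08],
    [-0.002, -0.06, 0, 0, 0, -0.16],
    [-0.003, -0.1, 0, 0, 0, -0.25],
    [-0.003, -0.14, 0, 0, 0, -0.33],
    [-0.003, -0.14, 0, 0, 0, -0.382],
  ],
)

```text
clock: 24.0
position: [0.4895, 0.2012, 0.1227]
ee_rot: [2.115, 2.321, -0.006]
force: [-0.5, -0.7, -0.3]
width: 0.798
gripper_force: 0.0
```

>>> move_arm(
  series=[
    [-0.001, -0.03, 0, 0, 0, -0.08],
    [-0.002, -0.06, 0, 0, 0, -0.16],
    [-0.003, -0.1, 0, 0, 0, -0.25],
    [-0.003, -0.14, 0, 0, 0, -0.33],
    [-0.003, -0.14, 0, 0, 0, -0.382],
  ],
)

```text
clock: 24.5
position: [0.4868, 0.0963, 0.1228]
ee_rot: [2.535, 1.853, -0.005]
force: [0.3, 0.3, 0.8]
width: 0.798
gripper_force: 0.0
```

>>> move_arm(
  series=[
    [-0.001, -0.03, 0, 0, 0, -0.08],
    [-0.002, -0.06, 0, 0, 0, -0.16],
    [-0.003, -0.1, 0, 0, 0, -0.25],
    [-0.003, -0.14, 0, 0, 0, -0.33],
    [-0.003, -0.14, 0, 0, 0, -0.382],
  ],
)

```text
clock: 25.0
position: [0.4842, -0.0084, 0.123]
ee_rot: [2.853, 1.313, -0.004]
force: [0.8, 0.5, 0.6]
width: 0.802
gripper_force: 0.0
```

>>> move_arm(
  series=[
    [0, 0, 0, 0, 0, 0],
    [0, 0, 0, 0, 0, 0],
    [0, 0, 0, 0, 0, 0],
  ],
)

```text
clock: 25.3
position: [0.4848, -0.0026, 0.1238]
ee_rot: [-2.846, -1.33, 0.0]
force: [-0.2, -0.3, 0.1]
width: 0.804
gripper_force: 0.0
```

Run:
```python
from h import *
im,d,c,V,P=wshot('w8');print(readout.observe()["joints"].round(2))
m=(P[...,2]>.004)&(P[...,2]<.02)&(np.hypot(P[...,0]-.485,P[...,1]+.004)<.09)
k,l,st,ce=cv2.connectedComponentsWithStats(m.astype(np.uint8));i=1+np.argmax(st[1:,4]);q=P[l==i]
print(st[i],cv2.minAreaRect(np.ascontiguousarray(q[:,:2].astype(np.float32)*1000)))
```

```text
pos [ 0.4848 -0.0026  0.1238] jaw heading 140.1 tilt [-0.  0. -1.] 25.3
[ 0.45  0.39 -0.71  1.96  0.32  0.91 -1.12]
[ 272  139   26  117 1165] ((490.7662048339844, -1.8556060791015625), (125.6671142578125, 25.440996170043945), 50.7357177734375)
```

View pics/w8.png

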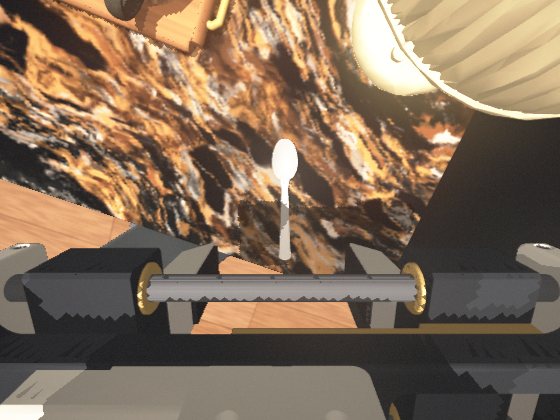

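The spoon runs from (285,140) to (285,258), in line with the tool. I'll centre on it and go down in steps.

>>> move_arm(
  series=[
    [0.005, -0.003, -0.05, 0, 0, 0.01],
    [0.005, -0.003, -0.1, 0, 0, 0.01],
    [0.005, -0.003, -0.15, 0, 0, 0.01],
    [0.005, -0.003, -0.18, 0, 0, 0.01],
    [0.005, -0.003, -0.187, 0, 0, 0.01],
  ],
  claw=0,
)

```text
clock: 25.85
position: [0.4868, -0.0052, -0.0186]
ee_rot: [-2.838, -1.343, 0.006]
force: [0.0, 0.1, 0.1]
width: 0.502
gripper_force: 0.0
```

>>> move_arm(
  series=[
    [0, 0, 0, 0, 0, 0],
    [0, 0, 0, 0, 0, 0],
    [0, 0, -0.002, 0, 0, 0],
    [0, 0, -0.004, 0, 0, 0],
    [0, 0, -0.005, 0, 0, 0],
  ],
)

```text
clock: 26.35
position: [0.489, -0.0059, -0.0196]
ee_rot: [2.841, 1.34, 0.001]
force: [-0.4, -0.5, 0.2]
width: 0.502
gripper_force: 0.0
```

>>> move_arm(
  series=[
    [0, 0, -0.002, 0, 0, 0],
    [0, 0, -0.004, 0, 0, 0],
    [0, 0, -0.004, 0, 0, 0],
    [0, 0, -0.004, 0, 0, 0],
  ],
)

```text
clock: 26.75
position: [0.4886, -0.0057, -0.0231]
ee_rot: [-2.841, -1.341, 0.0]
force: [0.2, -0.8, -0.3]
width: 0.505
gripper_force: 0.0
```

>>> move_arm(
  series=[
    [0, 0, -0.001, 0, 0, 0],
    [0, 0, -0.002, 0, 0, 0],
    [0, 0, -0.002, 0, 0, 0],
  ],
)

```text
clock: 27.05
position: [0.4886, -0.0058, -0.0247]
ee_rot: [-2.841, -1.341, 0.0]
force: [-0.4, 0.4, -0.3]
width: 0.504
gripper_force: 0.0
```

No contact yet, so the tips are about 2 mm above the worktop. Closing.

>>> move_arm(
  series=[
    [0, 0, 0, 0, 0, 0],
    [0, 0, 0, 0, 0, 0],
    [0, 0, 0, 0, 0, 0],
    [0, 0, 0, 0, 0, 0],
    [0, 0, 0, 0, 0, 0],
  ],
  claw=-1,
)

```text
clock: 27.55
position: [0.4887, -0.0057, -0.0245]
ee_rot: [2.841, 1.341, 0.0]
force: [-0.3, 0.5, 0.2]
width: 0.216
gripper_force: 10.0
```

>>> move_arm(
  series=[
    [0, 0, 0, 0, 0, 0],
    [0, 0, 0, 0, 0, 0],
    [0, 0, 0, 0, 0, 0],
    [0, 0, 0, 0, 0, 0],
  ],
)

```text
clock: 27.95
position: [0.4887, -0.0057, -0.0245]
ee_rot: [2.841, 1.341, 0.0]
force: [0.6, -0.7, 1.5]
width: 0.221
gripper_force: 10.0
```

>>> move_arm(
  series=[
    [0, 0, 0.02, 0, 0, 0],
    [0, 0, 0.06, 0, 0, 0],
    [0, 0, 0.1, 0, 0, 0],
    [0, 0, 0.12, 0, 0, 0],
    [0, 0, 0.12, 0, 0, 0],
  ],
)

```text
clock: 28.45
position: [0.4901, -0.0057, 0.0674]
ee_rot: [2.84, 1.34, 0.005]
force: [0.3, 0.1, -0.4]
width: 0.219
gripper_force: 10.0
```

>>> move_arm(
  series=[
    [-0.006, 0.025, 0, 0, 0, 0.08],
    [-0.012, 0.05, 0, 0, 0, 0.16],
    [-0.02, 0.08, 0, 0, 0, 0.24],
    [-0.0305, 0.123, 0, 0, 0, 0.32],
    [-0.0305, 0.123, 0, 0, 0, 0.378],
  ],
)

```text
clock: 28.95
position: [0.464, 0.0926, 0.0655]
ee_rot: [-2.508, -1.888, -0.003]
force: [0.8, -0.2, -0.5]
width: 0.218
gripper_force: 10.0
```

>>> move_arm(
  series=[
    [-0.006, 0.025, 0, 0, 0, 0.08],
    [-0.012, 0.05, 0, 0, 0, 0.16],
    [-0.02, 0.08, 0, 0, 0, 0.24],
    [-0.0305, 0.123, 0, 0, 0, 0.32],
    [-0.0305, 0.123, 0, 0, 0, 0.378],
  ],
)

```text
clock: 29.45
position: [0.4411, 0.1852, 0.0661]
ee_rot: [-2.088, -2.345, -0.005]
force: [0.8, 0.1, 0.3]
width: 0.213
gripper_force: 10.0
```

>>> move_arm(
  series=[
    [-0.006, 0.025, 0, 0, 0, 0.08],
    [-0.012, 0.05, 0, 0, 0, 0.16],
    [-0.02, 0.08, 0, 0, 0, 0.24],
    [-0.0305, 0.124, 0, 0, 0, 0.32],
    [-0.0305, 0.124, 0, 0, 0, 0.379],
  ],
)

```text
clock: 29.95
position: [0.4175, 0.2784, 0.0662]
ee_rot: [-1.585, -2.71, -0.007]
force: [-0.3, -0.2, 0.5]
width: 0.219
gripper_force: 10.0
```

>>> move_arm(
  series=[
    [0, 0, 0, 0, 0, 0],
    [0, 0, 0, 0, 0, 0],
    [0, 0, 0, 0, 0, 0],
  ],
)

```text
clock: 30.25
position: [0.4199, 0.2713, 0.0653]
ee_rot: [1.605, 2.701, -0.001]
force: [0.4, 0.8, -0.2]
width: 0.217
gripper_force: 10.0
```

Run:
```python
from h import *
im,d,c,V,P=wshot('w9');print(readout.observe()["joints"].round(2))
m=(P[...,2]>.075)&(P[...,2]<.115)&(np.hypot(P[...,0]-.42,P[...,1]-.272)<.09)
q=P[m];print(len(q),cv2.minAreaRect(np.ascontiguousarray(q[:,:2].astype(np.float32)*1000)),q[:,2].min())
```

```text
pos [0.4199 0.2713 0.0653] jaw heading -151.4 tilt [-0.    -0.001 -1.   ] 30.25
[ 0.01  0.59 -0.96  1.97  0.62  0.9  -0.78]
5003 ((415.20654296875, 282.2535400390625), (40.06656265258789, 108.24170684814453), 39.54374313354492) 0.0900873601452564
```

View pics/w9.png

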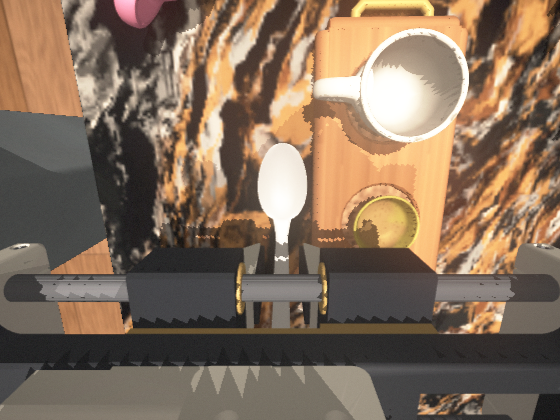

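The spoon is held straight, bowl end at (282,175), parallel to the board edge at column 316. The sugar bowl sits in its well at (385,220). Lowering.

>>> move_arm(
  series=[
    [0, 0, -0.03, 0, 0, 0],
    [0, 0, -0.06, 0, 0, 0],
    [0, 0, -0.09, 0, 0, 0],
    [0, 0, -0.105, 0, 0, 0],
    [0, 0, -0.113, 0, 0, 0],
  ],
)

```text
clock: 30.8
position: [0.4199, 0.2712, -0.02]
ee_rot: [-1.604, -2.701, 0.002]
force: [0.1, -0.7, -0.0]
width: 0.212
gripper_force: 10.0
```

>>> move_arm(
  series=[
    [0, 0, 0, 0, 0, 0],
    [0, 0, -0.002, 0, 0, 0],
    [0, 0, -0.004, 0, 0, 0],
    [0, 0, -0.005, 0, 0, 0],
    [0, 0, -0.005, 0, 0, 0],
  ],
)

```text
clock: 31.3
position: [0.4202, 0.2717, -0.0228]
ee_rot: [1.603, 2.701, 0.0]
force: [0.0, -1.3, 0.3]
width: 0.214
gripper_force: 10.0
```

>>> move_arm(
  series=[
    [0, 0, -0.001, 0, 0, 0],
    [0, 0, -0.002, 0, 0, 0],
    [0, 0, -0.002, 0, 0, 0],
  ],
)

```text
clock: 31.6
position: [0.4201, 0.2718, -0.0245]
ee_rot: [1.603, 2.702, 0.0]
force: [-0.0, 0.6, -0.1]
width: 0.218
gripper_force: 10.0
```

>>> move_arm(
  series=[
    [0, 0, 0, 0, 0, 0],
    [0, 0, 0, 0, 0, 0],
    [0, 0, 0, 0, 0, 0],
    [0, 0, 0, 0, 0, 0],
  ],
  claw=-0.2,
)

```text
clock: 32.0
position: [0.4194, 0.2714, -0.0247]
ee_rot: [-1.603, -2.702, 0.002]
force: [-3.4, -1.6, 2.4]
width: 0.401
gripper_force: 1.7
```

>>> move_arm(
  series=[
    [0, 0, 0.03, 0, 0, 0],
    [0, 0, 0.08, 0, 0, 0],
    [0, 0, 0.13, 0, 0, 0],
    [0, 0, 0.18, 0, 0, 0],
    [0, 0, 0.2, 0, 0, 0],
  ],
)

```text
clock: 32.5
position: [0.421, 0.2732, 0.1287]
ee_rot: [1.602, 2.7, 0.006]
force: [-0.3, 0.1, -0.3]
width: 0.401
gripper_force: 0.0
```

>>> move_arm(
  series=[
    [-0.05, -0.06, 0.05, 0, 0, 0],
    [-0.09, -0.12, 0.1, 0, 0, 0],
    [-0.09, -0.18, 0.1, 0, 0, 0],
    [-0.09, -0.25, 0.1, 0, 0, 0],
    [-0.09, -0.25, 0.1, 0, 0, 0],
  ],
)

```text
clock: 33.0
position: [0.3519, 0.082, 0.2003]
ee_rot: [1.604, 2.7, -0.002]
force: [0.7, -0.9, 0.9]
width: 0.397
gripper_force: 0.0
```

Run:
```python
from h import *
im,d=get_image("top");np.savez("pics/top2.npz",im=im,d=d);c=calibration("top");P=pts(c,d)
cv2.imwrite("pics/t2.png",cv2.resize(im[120:300,190:390,::-1],(666,600),interpolation=cv2.INTER_CUBIC))
O=np.array([.491,.311]);a=np.radians(28.8);B=np.array([[np.cos(a),np.sin(a)],[-np.sin(a),np.cos(a)]])
L=(P[...,:2]-O)@B.T
for n,y,zl,x0,x1 in(("white",.095,.045,-.08,.05),("dark",-.095,.045,-.08,.05),("bowl",0,.022,-.04,.04),("spoon",0,.003,-.13,-.052)):
    m=(L[...,0]>x0)&(L[...,0]<x1)&(abs(L[...,1]-y)<(.075 if n=="spoon" else .05))&(P[...,2]>zl)&(P[...,2]<.08)
    q=L[m];print(n,len(q),q.min(0).round(3),q.max(0).round(3),P[m][:,2].max().round(3),[np.round(v,3) for v in cv2.minAreaRect(np.ascontiguousarray(q.astype(np.float32)*1000))])
```

```text
white 295 [-0.061  0.065] [0.029 0.127] 0.065 [array([-12.486, 101.456]), array([63.134, 82.4  ]), np.float64(60.628)]
dark 300 [-0.056 -0.128] [ 0.03  -0.065] 0.065 [array([ -9.814, -92.393]), array([61.869, 78.902]), np.float64(59.231)]
bowl 148 [-0.038 -0.05 ] [0.04  0.049] 0.034 [array([ 0.414, -1.294]), array([76.833, 96.176]), np.float64(5.67)]
spoon 454 [-0.128 -0.075] [-0.052  0.075] 0.019 [array([-9.0016e+01, -9.0000e-02]), array([ 76.27 , 149.415]), np.float64(0.296)]
```

View pics/t2.png

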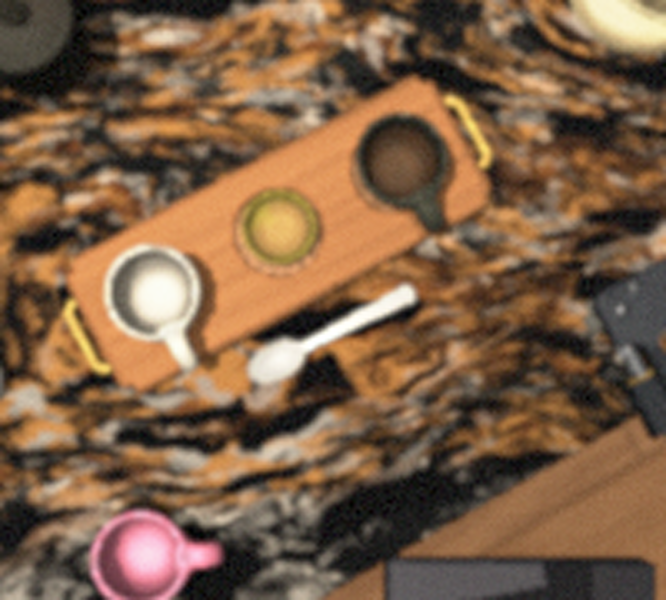

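The view shows both cups, the bowl and the spoon in place. The spoon's ends are at about (264.5,231) and (315,208) in full-frame pixels. One last numeric check of the spoon.

Run:
```python
from h import *
f=np.load("pics/top2.npz");c=calibration("top")
O=np.array([.4905,.3105]);a=np.radians(28.6);B=np.array([[np.cos(a),np.sin(a)],[-np.sin(a),np.cos(a)]])
e=(ray(c,[(264.5,231.1),(315.2,208)],.003)[:,:2]-O)@B.T;print(e.round(4),e.mean(0).round(4),np.degrees(np.arctan2(*(e[0]-e[1]))).round(1))
w=(ray(c,[(190+278/3.33,120+228/3.33)],.03)[:,:2]-O)@B.T;print("bowl",w.round(4))
P=pts(c,f["d"]);L=(P[...,:2]-O)@B.T;m=(np.abs(L-e.mean(0))<[.02,.07]).all(-1)&(P[...,2]>.0)
print("spoon z max",np.percentile(P[m][:,2],99),"speed",readout.observe()["dq"].round(3))
```

```text
[[-0.078   0.064 ]
 [-0.0861 -0.0686]] [-0.082  -0.0023] 3.5
bowl [[-0.0012 -0.0013]]
spoon z max 0.010994277490768128 speed [-0.143  0.071  0.011 -0.022  0.097  0.004 -0.296]
```

All within tolerance; the arm gets a few rows to settle, then I hand it in.

>>> move_arm(
  series=[
    [0, 0, 0, 0, 0, 0],
    [0, 0, 0, 0, 0, 0],
    [0, 0, 0, 0, 0, 0],
    [0, 0, 0, 0, 0, 0],
    [0, 0, 0, 0, 0, 0],
  ],
)

```text
clock: 33.55
position: [0.3524, 0.0854, 0.2004]
ee_rot: [-1.599, -2.703, -0.001]
force: [-0.2, -0.4, 0.1]
width: 0.4
gripper_force: 0.0
```

```bash
python3 -c "
from cell import ticket
print(ticket.sign_off())"
```

```text
the job is handed in; nothing more can be done
None
```

Job handed in at about 34 s: my last camera check put both cups, the sugar bowl and the teaspoon within tolerance, and nothing was knocked over; the sign-off gave no verdict.

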